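# Shut and latch the hatch of an instrument enclosure

### The arm

A 6-joint arm with a two-finger parallel gripper is mounted at the origin on the work surface. World frame = base frame: x ahead of the robot, y to its left, z up, the work surface at z = 0. Lengths are in mm, angles in rad, forces in N, time in s.
With the tool pointing down it reaches from about 400 to 925 mm from the base axis. Payload 3.4 kg.
Tool frame: the origin (TCP) lies at the very end of the fingers, on their centre line; the grasp point (between the pads) lies 19 mm behind it (bot.grasp_offset is the distance from the TCP to the grasp point, in mm); z points along the fingers, y is the direction in which the jaws open and shut (so a half turn about z gives the same grasp; the last joint's range is limited). The gripper opens to 85 mm and grips with 20 to 120 N. Pads are 22 mm wide; open, the fingers measure 114 mm over their backs; the gripper's body (76 mm by 85 mm) begins 54 mm behind the grasp point. The pads swing forward as they close: fully open they stand 13 mm farther back than shut.
Start: joints at [-1.175, 0.307, 1.506, -0, 1.328, -0.073], TCP at [259.773, -512.981, 231.305] pointing down, gripper open.
Joint ranges: [-3.12, 3.12], [-1.05, 2.28], [0.14, 2.33], [-1.42, 4.57], [0.1, 2.73], [-2.68, 2.68]. Speed limits (rad/s): [2.57, 2.57, 3.14, 3.14, 3.14, 3.14].

### API

Orientations are given as [roll, pitch, yaw] about the fixed x, y, z axes, in that order (R = Rz(yaw) Ry(pitch) Rx(roll)).
In Python, from plant import readout, vision, job, finder, bot gives the robot as it stands. The module is installed in compiled form; this text tells all that it offers.
- The arm moves only by the tool drive_tool, never from a script. Its argument "increments" is a list of rows, each an object of numbers: "fingers": the closure in counts, from 0 (fully open) to 255 (shut); "x", "y", "z": the shift along the tool's x, y, z in cm; "ax", "ay", "az": the turn, a rotation vector about the tool's x, y, z in rad. A call has 1 to 12 rows; each row is the pose to reach, as a shift and turn from the pose commanded when the call began, along the tool's axes at that moment; what a row does not reach only later rows make up. A row lasts 1/8 s, in which the tool goes at most 62.5 mm and 10.7 degrees, less where a joint would pass 70% of its speed; a pose out of reach is approached as far as the arm can. A call with a gripper value outside its range is refused whole. The fingers move at their own pace and stop on an object; "newtons" is the grip in N (left out, the last holds). Time passes only in rows, so rows that repeat a pose let the fingers close. It gives the time, the measured TCP pose, the force and the opening at its end, in the units of the state.
- readout.get_state(): the state, without advancing time (a new reading comes with each control period).
- vision.grab_frame(name): name is "side" or "top"; returns a dict with "frame" (384x512x3 uint8, red, green, blue), "fovy" (degrees; the focal length in pixels is half the picture's height over the tangent of half this angle, whatever the lens; pixels are square), "cx", "cy" (the principal point, pixels), "k1" (the pictures are not rectified: a ray, as slopes to the right and down, at radius r is drawn at 1 + k1 r^2 times it, then the intrinsics apply), "position" and "attitude" of the camera in the world. Camera axes: x right, y down, z forward; pixel columns grow to the right and rows downward; lengths in mm; the calibration is good to about 2 mm. A picture is of the moment at which its call begins. There is no depth.
- job.sign_off(): hands the job in, once; it reports no verdict.
Trained networks look in a picture, given as the dict that the camera call returned (one of the last four; its "shot" number tells which), for a name from the list of things; names that differ only in an ending like _2 or _b are one class to them, and where a whole thing is asked for, a point or a joint stands for the part that bears it (a point fixed in the world has none). Each returns a list of dicts, best first, with "score" (0 to 1); they miss things now and then, are a little off and sometimes report something else, mostly with a low value. They report only what shows in the picture. A call takes as long as a camera call.
- finder.spot_in(name, picture): "location" ([row, column] in pixels, amid what is visible of it).
The state is a dict: "clock": time; "joint_pos": joint angles; "joint_velocities": joint speeds; "effort": joint torques, N m; "tcp_pos": TCP position; "eef_rot": TCP orientation; "contact_force": force on the tool from outside, world axes, zero at the start; "torque": the same for the moment, N m; "opening": opening from 0.0 (shut) to 1.0 (fully open).
Only numpy, scipy, OpenCV 4.12 (cv2) and the standard library are available. Lean on these libraries where they do the work, as an engineer would, in place of code of your own. Each camera call takes 0.05 s, during which the arm holds its last target. There are 200 camera calls.

### The job

The hatch of the grey instrument enclosure stands open. Lower its cover onto the seal, then take the wing knob, press the cover down against the springy seal and, keeping it pressed, turn the knob a quarter turn clockwise so that its hidden tongue swings fully behind the frame edge and holds the cover shut when you let go. The seal must not be crushed: some 17 N of press on the knob is right, and the cover must never bear on the seal with more than 19 N. Leave the other things on the bench where they are.

Things in the scene. Friction and masses are not known exactly. Their poses are not given: they have to be found in the camera images.
- enclosure: grey steel instrument enclosure, 260 (x) by 270 (y) by 100 high, fixed to the bench, yaw within 0.45 rad. Origin: centre of its underside; x points from its front edge (nearest the robot) to its back. In its top, between a 25 mm wide frame at the front and a rear deck, lies the hatch opening. Outside the opening the top is flat, 100 mm above the bench
- seal_mid (a point): middle of the frame's inner front edge with its rubber seal (190 long, 8 wide, along y), as drawn: 99.5 mm ahead of the enclosure's origin, 97 mm up. The seal stands on the frame's folded edge, which the tongue must catch from below. The true height of edge and seal differs from the drawing by up to 5 mm either way, is not reported, and must be felt
- cover (a joint): angle of the aluminium cover plate (140 long in x, 200 wide, 3 thick), hinged at its far (+x) edge. 0 = level, top flush with the frame; grows as the front edge rises; starts 0.45 to 0.95. Hinge friction keeps it where it is left; about 2 N on its top face near the front push it down. It meets the seal at about 0.026 +-0.035 and rests at 0 +-0.035 when latched
- cover_hinge (a point): point on the cover's hinge axis at the cover's middle, inside the box: 78 mm above the bench, 55 mm behind the enclosure's origin and 20.5 mm below the plate's mid-thickness (so at angle 0 the wing's centre is 117 mm ahead of and 46 mm above it, and swings about it). Turns with the cover: x axis in the cover, pointing to the back, z out of its outer face
- wing_grip (a point): centre of the knob's wing: a black round bar, 48 long, 12 thick, on a thin web over a round flange (48 across, 8 thick) on the cover's outer face. Knob axis: mid-width of the cover, 117 mm from the hinge axis, 41 mm from the free edge. The bar's centre lies 25.5 mm above the plate's mid-thickness, 16 mm above the flange. y axis along the bar, x across it, z out of the cover
- wing (a joint): angle of the wing knob, growing clockwise seen from above; stops at -0.15 and 1.65; friction 0.05 N m. At 0 the wing lies along the enclosure's y and the tongue is parallel to the frame edge, clear of it; at 1.5 the tongue points to the front, behind the edge. Starts 0 to 0.35. If it stops at about 0.6 the tongue has struck the edge: the cover is not pressed enough
- tongue_tip (a point): tip of the hidden steel cam tongue (12 wide, 4 thick) under the cover, 44 mm from the knob's axis, below the wing's -y end, which has a small nub on top. Once on the seal the cover yields, at the knob, about 1 mm per 6 N; the tongue clears the edge at 10 to 16 N pressed on the knob, so 17 N is a sound press; above 20 N the seal may be crushed. When released, the seal lifts the tongue against the edge
- spool: solder spool, 48 across, 32 high, standing on the enclosure's rear deck behind the hatch; origin under its centre; leave alone
- pcb: copper circuit board with a small module, 70 by 100 by 12, lying on the bench; leave alone
- pot: brass potentiometer, 24 across, 32 high, standing on the bench; leave alone
- driver: screwdriver lying on the bench; leave alone
- meter: grey handheld meter, 150 by 80 by 44, lying on the bench; leave alone
- jar: clear jar, 60 across, 70 high; leave alone
- parts_tray: white parts tray, 120 by 160 by 35, three compartments; leave alone

How it is judged (in metres and radians):
On the way:
1. the cover is lowered onto its seal with the tongue still clear of the frame edge (value of joint cover below 0.1 rad and value of joint wing below 0.75 rad), for 0.1 s.
At the end, for the whole second after the job is handed in: The wing is turned to at least 1.15 rad with its tongue behind the frame edge, and the cover stays down by itself (its angle between -0.04 and 0.045 rad), at rest (value of joint cover between -0.04 and 0.045 rad and value of joint wing above 1.15 rad and velocity of joint each of cover, wing below 0.05 rad/s); the robot touches nothing.
It fails at once if the seal is crushed: the cover bears on it with more than 19 N (contact force between cover and seal above 19 N).
It fails at once if another thing on the bench or on the enclosure is shifted by more than 20 mm (distance of any of spool, pcb, pot, driver, meter, jar, parts_tray from where it was at the start of the episode above 0.02 m).
It also fails if it takes over 51 s, if anything falls off the work surface, if the arm or the gripper's body presses on something with over 40 N, if the wrist force passes 120 N, or if a joint passes its speed limit or range.

## Working session

There is one attempt and no reset: what is moved stays moved. The work goes in short steps, Python scripts to look and compute and a tool call to move; the robot and the scene stay as the last step left them, time stands still between calls to the robot, and variables do not carry over. Pictures are saved under pics/ and viewed, about 8 in all and at most 12, crops included, and the job is handed in when it is done.

Besides the shell and the picture viewer there is one more tool, called after "Call:" in YAML: its name, and indented under it one key for each argument. drive_tool: Moves the arm, as the interface text tells. Its arguments: {"type":"object","properties":{"increments":{"type":"array","items":{"type":"object","properties":{"fingers":{"type":"number"},"x":{"type":"number"},"y":{"type":"number"},"z":{"type":"number"},"ax":{"type":"number"},"ay":{"type":"number"},"az":{"type":"number"}}}},"newtons":{"type":"number"}},"required":["increments"]}

```bash
mkdir -p pics; cat > h.py <<'E'
import numpy as np, cv2
from scipy.spatial.transform import Rotation as Rn
from plant import readout, vision, job, finder, bot
def cam(p):
    f=192/np.tan(np.radians(p["fovy"])/2); a=np.array(p["attitude"],float)
    R=a if a.shape==(3,3) else Rn.from_euler('xyz',a).as_matrix()
    return f,R,np.array(p["position"],float)
def proj(p,X):
    f,R,t=cam(p); c=(np.atleast_2d(X)-t)@R; s=c[:,:2]/c[:,2:]
    s=s*(1+p["k1"]*(s**2).sum(1,keepdims=True)); return s*f+[p["cx"],p["cy"]]
def ray(p,rc):
    f,R,t=cam(p); d=(np.array([rc[1],rc[0]])-[p["cx"],p["cy"]])/f; s=d.copy()
    for _ in range(20): s=d/(1+p["k1"]*(s@s))
    v=R@np.array([s[0],s[1],1]); return t,v/np.linalg.norm(v)
def onz(p,rc,z):
    t,v=ray(p,rc); return t+v*(z-t[2])/v[2]
E
python3 - <<'E'
from h import *
s=readout.get_state(); print({k:np.round(v,3) for k,v in s.items()})
for n in("side","top"):
    p=vision.grab_frame(n); print(n,p["position"],p["attitude"],p["fovy"],p["cx"],p["cy"],p["k1"])
    cv2.imwrite(f"pics/{n}0.png",p["frame"][:,:,::-1])
    for q in("enclosure","cover","wing_grip","wing","seal_mid","tongue_tip","spool","cover_hinge"):
        try: print(q,[(np.round(d["location"],1),round(d["score"],2)) for d in finder.spot_in(q,p)[:2]])
        except Exception as e: print(q,e)
E
```

```text
{'clock': np.float64(0.0), 'joint_pos': array([-1.175,  0.308,  1.508, -0.   ,  1.328, -0.074]), 'joint_velocities': array([ 0.001, -0.002, -0.001,  0.001,  0.002, -0.003]), 'effort': array([ 0.0000e+00, -4.5754e+01, -2.5191e+01,  0.0000e+00,  1.3000e-02,
        0.0000e+00]), 'tcp_pos': array([ 259.502, -512.322,  230.384]), 'eef_rot': array([-3.14 , -0.   ,  0.469]), 'contact_force': array([-0.976, -0.245,  0.051]), 'torque': array([-0.003,  0.064,  0.014]), 'opening': np.float64(1.0)}
side [ 42.07314415 505.98729128 762.93125089] [-2.31022055  0.00790793 -2.35498346] 56.244681926038915 258.56520257487006 195.42549560670525 -0.03184086935320431
enclosure [(array([182.5, 276. ]), 0.64)]
cover [(array([165.3, 280.4]), 0.88)]
wing_grip [(array([155.5, 285. ]), 0.69), (array([162.8, 282. ]), 0.45)]
wing [(array([161.4, 283.4]), 0.64)]
seal_mid [(array([180.9, 275.6]), 0.61)]
tongue_tip [(array([155.9, 284.1]), 0.5)]
spool [(array([143.7, 268.1]), 0.77), (array([183.7, 276.7]), 0.18)]
cover_hinge [(array([162.7, 280.8]), 0.67)]
top [ 383.55222925    8.45344603 1342.86685521] [-3.02552569 -0.02728095 -1.54806092] 49.55460352510044 258.98773072557316 184.45093469166935 0.019450525804187532
enclosure [(array([166.9, 288.9]), 0.7), (array([162. , 291.3]), 0.55)]
cover [(array([163.9, 293.1]), 0.61), (array([162.2, 290.7]), 0.55)]
wing_grip [(array([166.8, 291.2]), 0.47), (array([135.1, 127.1]), 0.3)]
wing [(array([164.4, 289.4]), 0.53)]
seal_mid [(array([163.3, 292.6]), 0.91)]
tongue_tip [(array([168.9, 291.4]), 0.69)]
spool [(array([130.7, 312.2]), 0.73), (array([165.3, 290.7]), 0.34)]
cover_hinge [(array([164.4, 291.7]), 0.73)]
```

```bash
python3 - <<'E'
import cv2
a=cv2.imread("pics/side0.png")[80:280,180:380]; b=cv2.imread("pics/top0.png")[90:240,210:360]
cv2.imwrite("pics/s1.png",cv2.resize(a,(600,600),interpolation=2)); cv2.imwrite("pics/t1.png",cv2.resize(b,(600,600),interpolation=2))
E
```

```text
(no output)
```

View pics/s1.png

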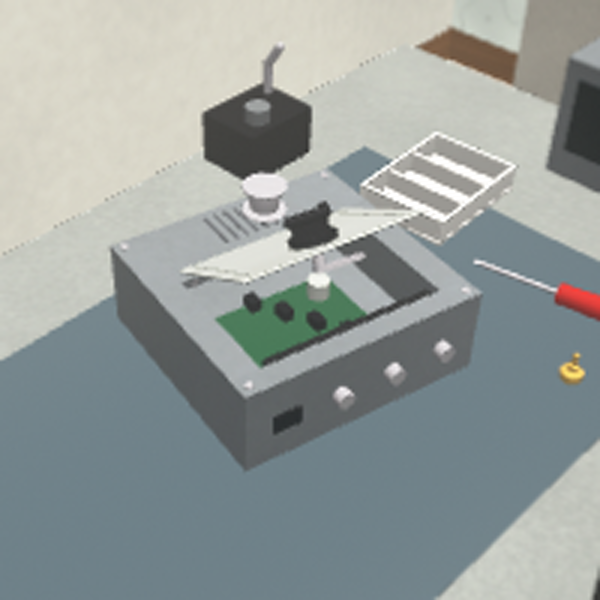

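View pics/t1.png

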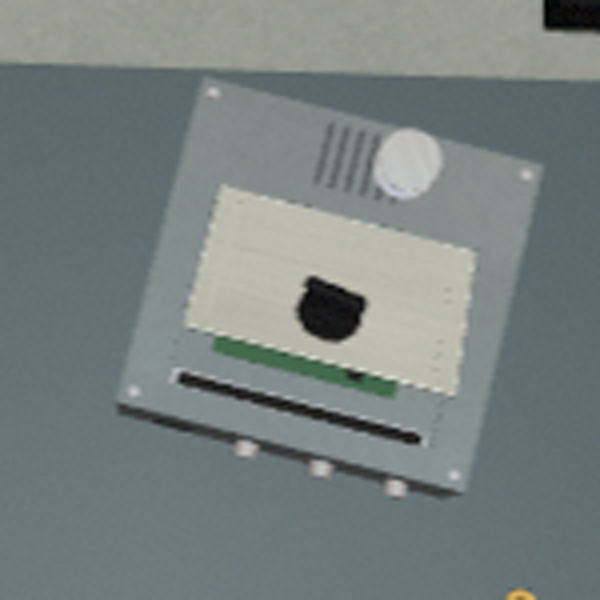

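View pics/top0.png

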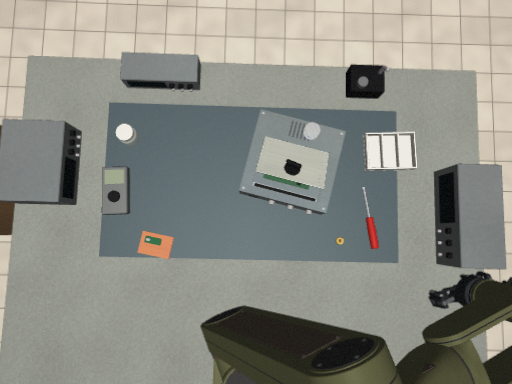

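The side view shows the cover about half open, with the wing near crop (308,215). In the top view the enclosure's corners are at crop (205,80), (543,165), (465,487) and (118,402). The spool stands on the deck behind the cover. Next I fit the pose.

```bash
cat > fit.py <<'E'
from h import *
from scipy.optimize import least_squares
def Rz(a): return Rn.from_euler('z',a).as_matrix()
def encl(q,X): return np.atleast_2d(X)@Rz(q[2]).T+[q[0],q[1],0]
def cov(q,X):  # hinge-frame points -> world
    A=Rn.from_euler('y',q[3]).as_matrix() # front (-x) rises for +ry
    return encl(q,np.atleast_2d(X)@A.T+[55,0,78])
def wingp(q,X): # wing frame -> world; clockwise = -z
    return cov(q,np.atleast_2d(X)@Rz(-q[4]).T+[-117,0,46])
E
python3 - <<'E'
from fit import *
T=vision.grab_frame("top");S=vision.grab_frame("side")
t=lambda *a:np.array(a)/4+[210,90]-.375
s=lambda *a:np.array(a)/3+[180,80]-.333
E=[[130,135,100],[130,-135,100],[-130,-135,100],[-130,135,100]]
# cover corners top face z=20.5+1.5, x from -158 (free edge) to -18
C=[[-18,100,22],[-18,-100,22],[-158,-100,22],[-158,100,22]]
et=np.array([t(205,80),t(543,165),t(466,487),t(118,402)])
es=np.array([s(113,248),s(480,293),s(247,390)])
ct=np.array([t(225,185),t(475,252),t(458,395),t(187,327)])
cs=np.array([s(185,270),s(247,282),s(415,210)])
wt=np.array([t(312,283),t(362,303)]); W=[[0,24,0],[0,-24,0]]
def f(q):
    return np.concatenate([(proj(T,encl(q,E))-et).ravel(),(proj(S,encl(q,np.array(E)[[0,2,3]]))-es).ravel(),
     (proj(T,cov(q,C))-ct).ravel(),(proj(S,cov(q,np.array(C)[[0,3,2]]))-cs).ravel(),(proj(T,wingp(q,W))-wt).ravel()])
r=least_squares(f,[600,-50,-.2,.6,.2],loss='soft_l1'); q=r.x
print(np.round(q,4)); print(np.round(f(q).reshape(-1,2),1).tolist())
np.save("q.npy",q)
print("wing",wingp(q,[0,0,0]),"free edge top",cov(q,[-158,0,22]))
for i in (T,S):
  im=cv2.resize(i["frame"][:,:,::-1],None,fx=4,fy=4,interpolation=2)
  for P,c in((encl(q,E),(0,0,255)),(cov(q,C),(255,0,0)),(wingp(q,[[-6,24,0],[-6,-24,0],[6,-24,0],[6,24,0]]),(0,255,255))):
    cv2.polylines(im,[np.int32(proj(i,P)*4+1.5)],True,c,1)
  if i is T: A=im[400:900,900:1400]
  else: B=im[400:900,800:1300]
cv2.imwrite("pics/fit.png",cv2.resize(np.hstack([A,B]),(800,400)))
E
```

```text
[ 6.059562e+02 -1.243952e+02 -2.248000e-01  5.119000e-01  2.276000e-01]
[[-0.3, -0.6], [0.5, -0.3], [0.6, 1.4], [0.3, 0.4], [-1.2, -1.0], [0.4, -0.7], [-0.4, 2.4], [-0.5, 0.1], [0.9, -0.4], [0.2, 0.2], [-0.4, -0.2], [-2.5, -0.1], [-1.1, -0.3], [2.7, -0.2], [-1.2, 0.0], [1.6, 1.9]]
wing [[ 582.10318402 -118.94093531  175.41525227]] free edge top [[ 535.79786354 -108.35263015  174.57555698]]
```

View pics/fit.png

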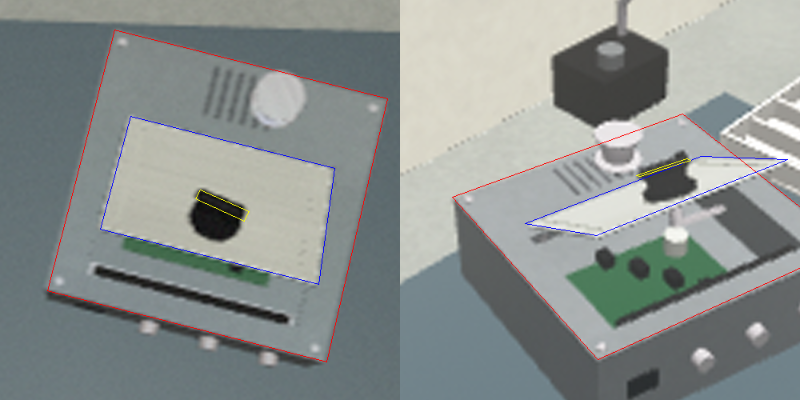

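```bash
cat >> fit.py <<'E'
def inc(target,yaw=None):
    s=readout.get_state(); R=Rn.from_euler('xyz',s["eef_rot"]).as_matrix()
    d=R.T@(np.array(target)-s["tcp_pos"])/10
    o="" 
    if yaw is not None: o=" rv %s"%np.round((Rn.from_matrix(R).inv()*Rn.from_euler('xyz',[np.pi,0,yaw])).as_rotvec(),3)
    print("target",np.round(target,1),"inc cm",np.round(d,2),o)
q=np.load("q.npy")
E
python3 - <<'E'
from fit import *
print(encl(q,[[-45,55,210],[-45,55,172],[-83,55,100]]))
inc(encl(q,[-45,55,210])[0],1.119)
E
```

```text
[[574.3484551  -60.74815294 210.        ]
 [574.3484551  -60.74815294 172.        ]
 [537.30456739 -52.27759312 100.        ]]
target [574.3 -60.7 210. ] inc cm [ 48.5  -26.13   2.13]  rv [ 0.    0.   -0.65]
```

Call:
drive_tool:
  increments:
    - {"x": 48.5, "y": -26.1, "z": 2, "az": -0.65, "fingers": 255}
    - {"x": 48.5, "y": -26.1, "z": 2, "az": -0.65, "fingers": 255}
    - {"x": 48.5, "y": -26.1, "z": 2, "az": -0.65, "fingers": 255}
    - {"x": 48.5, "y": -26.1, "z": 2, "az": -0.65, "fingers": 255}
    - {"x": 48.5, "y": -26.1, "z": 2, "az": -0.65, "fingers": 255}
    - {"x": 48.5, "y": -26.1, "z": 2, "az": -0.65, "fingers": 255}
    - {"x": 48.5, "y": -26.1, "z": 2, "az": -0.65, "fingers": 255}
    - {"x": 48.5, "y": -26.1, "z": 2, "az": -0.65, "fingers": 255}
    - {"x": 48.5, "y": -26.1, "z": 2, "az": -0.65, "fingers": 255}
    - {"x": 48.5, "y": -26.1, "z": 2, "az": -0.65, "fingers": 255}
    - {"x": 48.5, "y": -26.1, "z": 2, "az": -0.65, "fingers": 255}
    - {"x": 48.5, "y": -26.1, "z": 2, "az": -0.65, "fingers": 255}
  newtons: 60

```text
$.increments[0]: bad value
```

```bash
python3 - <<'E'
from fit import *
s=readout.get_state(); print(s["clock"],s["tcp_pos"],s["eef_rot"],s["contact_force"],s["opening"])
for P in([-45,55,210],[-45,55,170],[-50,55,160],[-60,55,140],[-70,55,122],[-75,55,112],[-78,55,108]): inc(encl(q,P)[0],1.119)
E
```

```text
1.0 [ 259.75477898 -512.97930228  231.31129805] [3.14158519e+00 1.72891226e-05 4.68785341e-01] [ 0.67682004 -0.48998623 -0.06957946] 1.0002296148286787
target [574.3 -60.7 210. ] inc cm [ 48.5  -26.13   2.13]  rv [ 0.    0.   -0.65]
target [574.3 -60.7 170. ] inc cm [ 48.5  -26.13   6.13]  rv [ 0.    0.   -0.65]
target [569.5 -59.6 160. ] inc cm [ 48.11 -26.45   7.13]  rv [ 0.    0.   -0.65]
target [559.7 -57.4 140. ] inc cm [ 47.34 -27.09   9.13]  rv [ 0.    0.   -0.65]
target [550.  -55.2 122. ] inc cm [ 46.58 -27.73  10.93]  rv [ 0.    0.   -0.65]
target [545.1 -54.1 112. ] inc cm [ 46.19 -28.05  11.93]  rv [ 0.    0.   -0.65]
target [542.2 -53.4 108. ] inc cm [ 45.96 -28.24  12.33]  rv [ 0.    0.   -0.65]
```

Call:
drive_tool:
  increments:
    - {"x": 4.9, "y": -2.6, "z": 0.2, "ax": 0, "ay": 0, "az": -0.07, "fingers": 255}
    - {"x": 9.7, "y": -5.2, "z": 0.4, "ax": 0, "ay": 0, "az": -0.13, "fingers": 255}
    - {"x": 14.6, "y": -7.8, "z": 0.6, "ax": 0, "ay": 0, "az": -0.2, "fingers": 255}
    - {"x": 19.4, "y": -10.4, "z": 0.8, "ax": 0, "ay": 0, "az": -0.26, "fingers": 255}
    - {"x": 24.3, "y": -13, "z": 1, "ax": 0, "ay": 0, "az": -0.33, "fingers": 255}
    - {"x": 29.1, "y": -15.7, "z": 1.2, "ax": 0, "ay": 0, "az": -0.39, "fingers": 255}
    - {"x": 34, "y": -18.3, "z": 1.4, "ax": 0, "ay": 0, "az": -0.46, "fingers": 255}
    - {"x": 38.8, "y": -20.9, "z": 1.6, "ax": 0, "ay": 0, "az": -0.52, "fingers": 255}
    - {"x": 43.7, "y": -23.5, "z": 1.8, "ax": 0, "ay": 0, "az": -0.59, "fingers": 255}
    - {"x": 48.5, "y": -26.1, "z": 2, "ax": 0, "ay": 0, "az": -0.65, "fingers": 255}
    - {"x": 48.5, "y": -26.1, "z": 2, "ax": 0, "ay": 0, "az": -0.65, "fingers": 255}
    - {"x": 48.5, "y": -26.1, "z": 2, "ax": 0, "ay": 0, "az": -0.65, "fingers": 255}
  newtons: 60

```text
clock: 2.5
tcp_pos: [574.1, -61.0, 211.1]
eef_rot: [-3.141, 0.001, 1.12]
contact_force: [-1.1, 0.3, -0.1]
opening: 0.001
```

```bash
python3 - <<'E'
from fit import *
s=readout.get_state(); print(s["clock"],s["tcp_pos"],s["eef_rot"],s["contact_force"],s["opening"])
for P in([-45,55,210],[-45,55,170],[-50,55,160],[-60,55,140],[-70,55,122],[-75,55,112],[-78,55,108]): inc(encl(q,P)[0],1.119)
E
```

```text
2.5 [574.12551125 -61.00591709 211.0511332 ] [-3.14088667e+00  9.18170541e-04  1.11951061e+00] [-1.14130608  0.2719398  -0.09922696] 0.0007783677971090932
target [574.3 -60.7 210. ] inc cm [0.03 0.01 0.11]  rv [-0.001  0.001  0.001]
target [574.3 -60.7 170. ] inc cm [0.04 0.01 4.11]  rv [-0.001  0.001  0.001]
target [569.5 -59.6 160. ] inc cm [-0.07 -0.47  5.11]  rv [-0.001  0.001  0.001]
target [559.7 -57.4 140. ] inc cm [-0.3  -1.45  7.11]  rv [-0.001  0.001  0.001]
target [550.  -55.2 122. ] inc cm [-0.52 -2.42  8.91]  rv [-0.001  0.001  0.001]
target [545.1 -54.1 112. ] inc cm [-0.63 -2.91  9.91]  rv [-0.001  0.001  0.001]
target [542.2 -53.4 108. ] inc cm [-0.7  -3.2  10.31]  rv [-0.001  0.001  0.001]
```

Call:
drive_tool:
  increments:
    - {"x": 0, "y": 0, "z": 2, "ax": 0, "ay": 0, "az": 0, "fingers": 255}
    - {"x": 0, "y": 0, "z": 3.2, "ax": 0, "ay": 0, "az": 0, "fingers": 255}
    - {"x": 0, "y": 0, "z": 4.1, "ax": 0, "ay": 0, "az": 0, "fingers": 255}
    - {"x": -0.07, "y": -0.47, "z": 5, "ax": 0, "ay": 0, "az": 0, "fingers": 255}
    - {"x": -0.18, "y": -0.95, "z": 6, "ax": 0, "ay": 0, "az": 0, "fingers": 255}
    - {"x": -0.3, "y": -1.45, "z": 7, "ax": 0, "ay": 0, "az": 0, "fingers": 255}
    - {"x": -0.4, "y": -1.9, "z": 7.8, "ax": 0, "ay": 0, "az": 0, "fingers": 255}
    - {"x": -0.5, "y": -2.4, "z": 8.5, "ax": 0, "ay": 0, "az": 0, "fingers": 255}
    - {"x": -0.55, "y": -2.6, "z": 9, "ax": 0, "ay": 0, "az": 0, "fingers": 255}
    - {"x": -0.55, "y": -2.6, "z": 9.2, "ax": 0, "ay": 0, "az": 0, "fingers": 255}

```text
clock: 3.75
tcp_pos: [548.3, -54.4, 119.0]
eef_rot: [-3.141, 0.0, 1.119]
contact_force: [0.5, -0.0, 0.5]
opening: 0.002
```

```bash
python3 - <<'E'
from h import *
p=vision.grab_frame("side"); cv2.imwrite("pics/s2.png",cv2.resize(p["frame"][100:220,190:350,::-1],(800,600),interpolation=2))
E
```

```text
(no output)
```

View pics/s2.png

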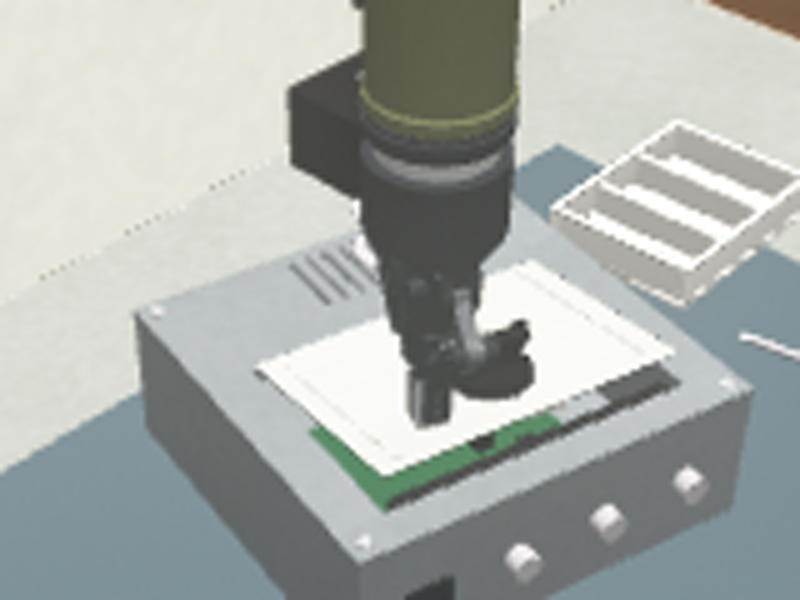

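The cover is following the fingers down, now at a small angle with a visible gap to the seal. I'll lower it gently.

Call:
drive_tool:
  increments:
    - {"x": -0.02, "y": -0.1, "z": 0.2, "ax": 0, "ay": 0, "az": 0, "fingers": 255}
    - {"x": -0.05, "y": -0.2, "z": 0.4, "ax": 0, "ay": 0, "az": 0, "fingers": 255}
    - {"x": -0.05, "y": -0.2, "z": 0.6, "ax": 0, "ay": 0, "az": 0, "fingers": 255}
    - {"x": -0.05, "y": -0.2, "z": 0.8, "ax": 0, "ay": 0, "az": 0, "fingers": 255}

```text
clock: 4.3
tcp_pos: [546.6, -54.2, 111.2]
eef_rot: [-3.141, 0.0, 1.119]
contact_force: [0.2, 0.3, 0.2]
opening: 0.002
```

Call:
drive_tool:
  increments:
    - {"x": 0, "y": 0, "z": 0.15, "ax": 0, "ay": 0, "az": 0, "fingers": 255}
    - {"x": 0, "y": 0, "z": 0.15, "ax": 0, "ay": 0, "az": 0, "fingers": 255}

```text
clock: 4.55
tcp_pos: [546.6, -54.2, 109.6]
eef_rot: [-3.141, 0.0, 1.119]
contact_force: [-0.8, -0.2, -0.6]
opening: -0.001
```

Call:
drive_tool:
  increments:
    - {"x": 0, "y": 0, "z": 0.1, "ax": 0, "ay": 0, "az": 0, "fingers": 255}
    - {"x": 0, "y": 0, "z": 0.1, "ax": 0, "ay": 0, "az": 0, "fingers": 255}

```text
clock: 4.8
tcp_pos: [546.8, -54.2, 108.8]
eef_rot: [3.142, -0.0, 1.119]
contact_force: [-0.7, -0.4, -0.9]
opening: -0.003
```

Call:
drive_tool:
  increments:
    - {"x": 0, "y": 0, "z": 0.1, "ax": 0, "ay": 0, "az": 0, "fingers": 255}
    - {"x": 0, "y": 0, "z": 0.15, "ax": 0, "ay": 0, "az": 0, "fingers": 255}

```text
clock: 5.05
tcp_pos: [546.7, -54.2, 107.2]
eef_rot: [-3.141, 0.0, 1.119]
contact_force: [0.2, 0.1, 0.7]
opening: 0.003
```

Call:
drive_tool:
  increments:
    - {"x": 0, "y": 0, "z": 0.1, "ax": 0, "ay": 0, "az": 0, "fingers": 255}
    - {"x": 0, "y": 0, "z": 0.1, "ax": 0, "ay": 0, "az": 0, "fingers": 255}

```text
clock: 5.3
tcp_pos: [546.7, -54.2, 106.2]
eef_rot: [-3.142, -0.0, 1.119]
contact_force: [0.8, 0.2, -0.3]
opening: -0.001
```

Call:
drive_tool:
  increments:
    - {"x": 0, "y": 0, "z": 0.1, "ax": 0, "ay": 0, "az": 0, "fingers": 255}
    - {"x": 0, "y": 0, "z": 0.1, "ax": 0, "ay": 0, "az": 0, "fingers": 255}

```text
clock: 5.55
tcp_pos: [546.7, -54.2, 105.2]
eef_rot: [-3.142, -0.0, 1.119]
contact_force: [-0.4, 0.7, 0.3]
opening: 0.006
```

Call:
drive_tool:
  increments:
    - {"x": 0, "y": 0, "z": 0.1, "ax": 0, "ay": 0, "az": 0, "fingers": 255}
    - {"x": 0, "y": 0, "z": 0.1, "ax": 0, "ay": 0, "az": 0, "fingers": 255}

```text
clock: 5.8
tcp_pos: [546.7, -54.2, 104.2]
eef_rot: [-3.142, 0.0, 1.119]
contact_force: [1.4, 0.6, -0.6]
opening: 0.002
```

Call:
drive_tool:
  increments:
    - {"x": 0, "y": 0, "z": 0.1, "ax": 0, "ay": 0, "az": 0, "fingers": 255}
    - {"x": 0, "y": 0, "z": 0.1, "ax": 0, "ay": 0, "az": 0, "fingers": 255}

```text
clock: 6.05
tcp_pos: [546.7, -54.2, 103.2]
eef_rot: [-3.142, -0.0, 1.119]
contact_force: [-1.0, -0.5, 0.2]
opening: 0.002
```

```bash
python3 - <<'E'
from h import *
p=vision.grab_frame("side"); cv2.imwrite("pics/s3.png",cv2.resize(p["frame"][100:220,190:350,::-1],(800,600),interpolation=2))
print(readout.get_state()["contact_force"])
E
```

```text
[-0.04237111 -0.28893915  0.42312819]
```

View pics/s3.png

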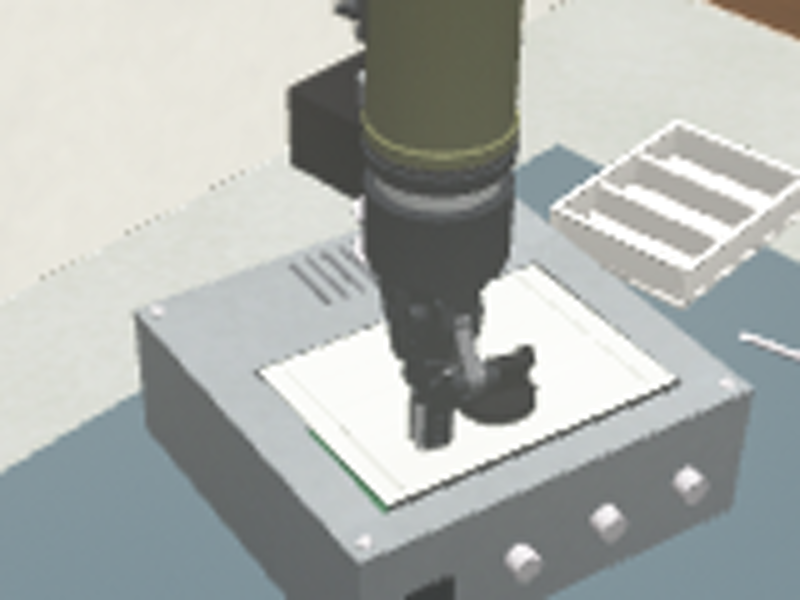

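The cover is almost closed, so I'll keep feeling for the seal.

Call:
drive_tool:
  increments:
    - {"x": 0, "y": 0, "z": 0.1, "ax": 0, "ay": 0, "az": 0, "fingers": 255}
    - {"x": 0, "y": 0, "z": 0.1, "ax": 0, "ay": 0, "az": 0, "fingers": 255}

```text
clock: 6.35
tcp_pos: [546.7, -54.2, 102.2]
eef_rot: [-3.142, 0.0, 1.119]
contact_force: [0.6, 0.5, -0.0]
opening: -0.005
```

Call:
drive_tool:
  increments:
    - {"x": 0, "y": 0, "z": 0.1, "ax": 0, "ay": 0, "az": 0, "fingers": 255}
    - {"x": 0, "y": 0, "z": 0.1, "ax": 0, "ay": 0, "az": 0, "fingers": 255}

```text
clock: 6.6
tcp_pos: [546.7, -54.2, 101.3]
eef_rot: [-3.142, 0.0, 1.119]
contact_force: [0.3, -0.4, 1.2]
opening: 0.001
```

Call:
drive_tool:
  increments:
    - {"x": 0, "y": 0, "z": 0.05, "ax": 0, "ay": 0, "az": 0, "fingers": 255}
    - {"x": 0, "y": 0, "z": 0.05, "ax": 0, "ay": 0, "az": 0, "fingers": 255}

```text
clock: 6.85
tcp_pos: [546.7, -54.2, 101.1]
eef_rot: [3.141, -0.0, 1.119]
contact_force: [-1.3, 1.1, 4.1]
opening: -0.002
```

Seal contact felt at z≈101, with 4 N on the tool. I'll retract sideways to see the wing clearly.

Call:
drive_tool:
  increments:
    - {"x": 0, "y": 0, "z": -4, "ax": 0, "ay": 0, "az": 0, "fingers": 255}
    - {"x": 2, "y": -3, "z": -8, "ax": 0, "ay": 0, "az": 0, "fingers": 100}
    - {"x": 6, "y": -6, "z": -10, "ax": 0, "ay": 0, "az": 0, "fingers": 0}
    - {"x": 10, "y": -9, "z": -10, "ax": 0, "ay": 0, "az": 0, "fingers": 0}
    - {"x": 13, "y": -12, "z": -10, "ax": 0, "ay": 0, "az": 0, "fingers": 0}
    - {"x": 15, "y": -15, "z": -10, "ax": 0, "ay": 0, "az": 0, "fingers": 0}
    - {"x": 15, "y": -15, "z": -10, "ax": 0, "ay": 0, "az": 0, "fingers": 0}

```text
clock: 7.72
tcp_pos: [475.8, 148.0, 200.5]
eef_rot: [-3.141, 0.0, 1.122]
contact_force: [-0.0, -0.1, 0.3]
opening: 1.0
```

```bash
python3 - <<'E'
from fit import *
T=vision.grab_frame("top");S=vision.grab_frame("side")
q[3]=0.015; np.save("q.npy",q)
out=[]
for i in (T,S):
  c=proj(i,wingp(q,[0,0,0]))[0]; r,k=int(c[1])-25,int(c[0])-25; print(r,k,c)
  out.append(cv2.resize(i["frame"][r:r+50,k:k+50,::-1],(400,400),interpolation=cv2.INTER_CUBIC))
  np.save("crop.npy",0)
  P=np.int32((proj(i,wingp(q,[[-6,24,0],[-6,-24,0],[6,-24,0],[6,24,0]]))-[k,r]+.5)*8); cv2.polylines(out[-1],[P],True,(0,255,255),1)
  P=np.int32((proj(i,cov(q,[[-18,100,22],[-18,-100,22],[-158,-100,22],[-158,100,22]]))-[k,r]+.5)*8); cv2.polylines(out[-1],[P],True,(255,0,0),1)
  print([(np.round(d["location"],1),d["score"]) for d in finder.spot_in("wing_grip",i)[:2]])
cv2.imwrite("pics/w.png",np.hstack(out))
E
```

```text
153 264 [289.28579654 178.5214774 ]
[(array([177.6, 284.5]), 0.48)]
147 263 [288.87147849 172.87173337]
[(array([176.1, 288.4]), 0.49)]
```

View pics/w.png

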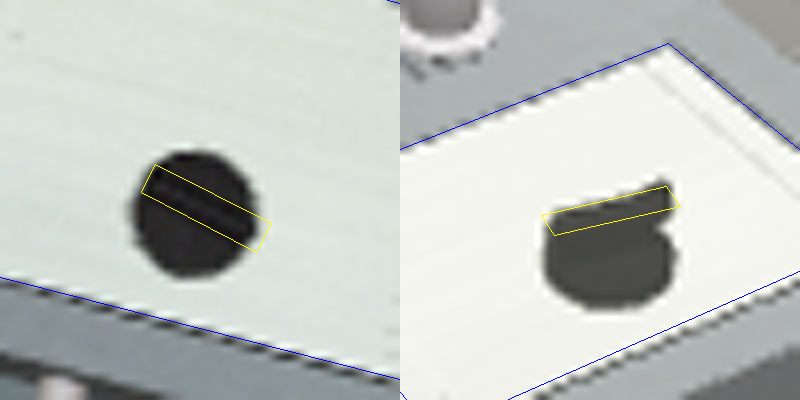

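```bash
python3 - <<'E'
from fit import *
T=vision.grab_frame("top"); S=vision.grab_frame("side")
g=T["frame"][165:195,275:305].mean(2); g=cv2.resize(g.astype(np.float32),None,fx=8,fy=8,interpolation=cv2.INTER_CUBIC)
m=(g<120).astype(np.uint8); c,rad=cv2.minEnclosingCircle(np.argwhere(m)[:,::-1].astype(np.float32))
ys,xs=np.nonzero(m); px=(np.array([xs.mean(),ys.mean()])+.5)/8-.5+[275,165]
print("flange px",px,"pred",proj(T,wingp(q,[0,0,-20])),"bar pred",proj(T,wingp(q,[0,0,0])))
w=onz(T,px[::-1],wingp(q,[0,0,-18])[0,2]); print("flange world",w,"pred",wingp(q,[0,0,-18]))
a=np.clip((g-15)*5,0,255).astype(np.uint8)
s=cv2.resize(S["frame"][155:190,270:305].mean(2).astype(np.float32),(400,400),interpolation=cv2.INTER_CUBIC)
s=np.clip((s-30)*4,0,255).astype(np.uint8)
cv2.imwrite("pics/w2.png",np.hstack([cv2.resize(a,(400,400)),s]))
E
```

```text
flange px [287.38955531 180.19917275] pred [[288.59930179 179.48192002]] bar pred [[289.28579654 178.5214774 ]]
flange world [ 543.38254403 -106.8684758   107.75178425] pred [[ 545.93841691 -110.67139768  107.75178425]]
```

View pics/w2.png

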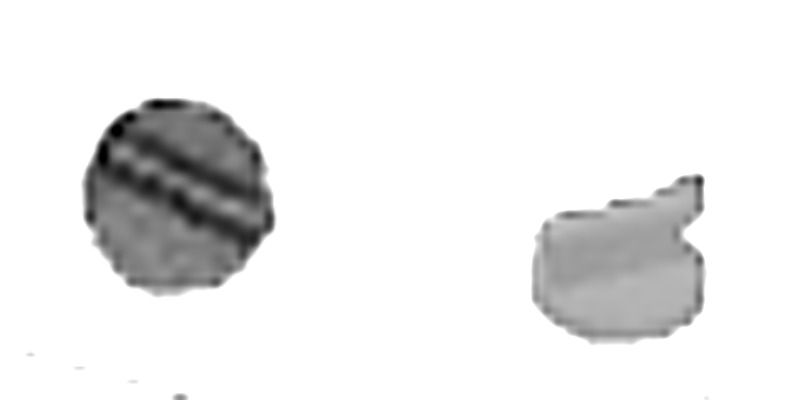

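```bash
python3 - <<'E'
from fit import *
T=vision.grab_frame("top"); S=vision.grab_frame("side")
a=onz(T,(175.9,283.35),130); b=onz(T,(181.15,294.15),130)
d=b-a; print("bar top mid",(a+b)/2,"len",np.linalg.norm(d),"bar -y dir",np.degrees(np.arctan2(d[1],d[0])))
m=-np.arctan2(d[1],d[0])-np.pi/2; ang=np.arctan2(d[1],d[0])+np.pi/2
print("bar yaw",ang,"wing angle",q[2]-ang)
w=wingp(q,[0,0,0])[0]; print("model wing",w)
for c in (w,[*((a+b)/2)[:2],w[2]]):
  pp=proj(S,[c])[0]; print("side crop px",(pp-[270,155]+.5)*11.43+[400,0])
g=S["frame"][155:190,270:305].mean(2); g=cv2.resize(g.astype(np.float32),None,fx=8,fy=8,interpolation=cv2.INTER_CUBIC)
ys,xs=np.nonzero(g<120); print("x extent side",xs.min()/8-.5+270,xs.max()/8-.5+270)
for c in ([545.9,-110.7],[543.4,-106.9]):
  th=np.linspace(0,6.28,60); P=proj(S,np.c_[c[0]+24*np.cos(th),c[1]+24*np.sin(th),0*th+109]); print(P.min(0),P.max(0))
print("y max side",ys.max()/8-.5+155)
E
```

```text
bar top mid [ 545.58456691 -108.72661614  130.        ] len 35.34292575265398 bar -y dir -114.69194042822924
bar yaw -0.430955659178899 wing angle 0.20615763871836945
model wing [ 546.20161361 -110.73158098  125.74975929]
side crop px [621.41599918 209.98891246]
side crop px [617.90007038 214.72173273]
x extent side 278.75 303.75
[280.24478476 172.2474426 ] [297.08655128 182.95142938]
[279.99006379 173.21210123] [296.88568886 183.98544197]
y max side 189.375
```

```bash
python3 - <<'E'
from fit import *
inc([545.2,-108.7,190],1.136); inc([545.2,-108.7,113],1.136)
E
```

```text
target [ 545.2 -108.7  190. ] inc cm [-19.9   17.19   1.07]  rv [ 0.     0.    -0.019]
target [ 545.2 -108.7  113. ] inc cm [-19.9   17.19   8.77]  rv [ 0.     0.    -0.019]
```

Call:
drive_tool:
  increments:
    - {"x": -5, "y": 4.3, "z": 0.5, "ax": 0, "ay": 0, "az": -0.01, "fingers": 0}
    - {"x": -10, "y": 8.6, "z": 1, "ax": 0, "ay": 0, "az": -0.015, "fingers": 0}
    - {"x": -15, "y": 12.9, "z": 1, "ax": 0, "ay": 0, "az": -0.015, "fingers": 0}
    - {"x": -18.5, "y": 16, "z": 1, "ax": 0, "ay": 0, "az": -0.015, "fingers": 0}
    - {"x": -19.9, "y": 17.2, "z": 1.5, "ax": 0, "ay": 0, "az": -0.015, "fingers": 0}
    - {"x": -19.9, "y": 17.2, "z": 3.5, "ax": 0, "ay": 0, "az": -0.015, "fingers": 0}
    - {"x": -19.9, "y": 17.2, "z": 5.5, "ax": 0, "ay": 0, "az": -0.015, "fingers": 0}
    - {"x": -19.9, "y": 17.2, "z": 7.5, "ax": 0, "ay": 0, "az": -0.015, "fingers": 0}
    - {"x": -19.9, "y": 17.2, "z": 8.6, "ax": 0, "ay": 0, "az": -0.015, "fingers": 0}
    - {"x": -19.9, "y": 17.2, "z": 8.7, "ax": 0, "ay": 0, "az": -0.015, "fingers": 0}

```text
clock: 9.38
tcp_pos: [544.4, -107.5, 113.0]
eef_rot: [-3.14, 0.0, 1.134]
contact_force: [0.1, -0.2, -0.4]
opening: 1.0
```

Call:
drive_tool:
  increments:
    - {"x": 0, "y": 0, "z": 0, "ax": 0, "ay": 0, "az": 0, "fingers": 120}
    - {"x": 0, "y": 0, "z": 0, "ax": 0, "ay": 0, "az": 0, "fingers": 180}
    - {"x": 0, "y": 0, "z": 0, "ax": 0, "ay": 0, "az": 0, "fingers": 220}
    - {"x": 0, "y": 0, "z": 0, "ax": 0, "ay": 0, "az": 0, "fingers": 255}
    - {"x": 0, "y": 0, "z": 0, "ax": 0, "ay": 0, "az": 0, "fingers": 255}
  newtons: 50

```text
clock: 10.0
tcp_pos: [545.8, -108.1, 114.3]
eef_rot: [3.14, -0.0, 1.134]
contact_force: [1.3, -0.8, 1.9]
opening: 0.113
```

Call:
drive_tool:
  increments:
    - {"x": 0, "y": 0, "z": 0, "ax": 0, "ay": 0, "az": 0, "fingers": 255}
    - {"x": 0, "y": 0, "z": 0, "ax": 0, "ay": 0, "az": 0, "fingers": 255}

```text
clock: 10.25
tcp_pos: [545.7, -108.1, 114.3]
eef_rot: [3.14, -0.0, 1.134]
contact_force: [0.5, 1.2, 5.3]
opening: 0.118
```

```bash
python3 - <<'E'
from h import *
p=vision.grab_frame("side"); cv2.imwrite("pics/s4.png",cv2.resize(p["frame"][130:205,240:340,::-1],(800,600),interpolation=2))
print(readout.get_state())
E
```

```text
{'clock': 10.3, 'joint_pos': array([-2.71417747e-01,  3.94808603e-01,  1.70167803e+00, -6.15491517e-05,
        1.04368355e+00,  1.65628101e-01]), 'joint_velocities': array([ 0.00093713,  0.00017161,  0.00052205, -0.00050808, -0.0013029 ,
        0.00076303]), 'effort': array([ 3.50174205e-01, -4.42540991e+01, -1.84547120e+01,  1.27789015e-01,
        3.92560819e-01, -4.16847062e-02]), 'tcp_pos': array([ 545.74457013, -108.08949405,  114.25555152]), 'eef_rot': array([ 3.14018087e+00, -1.82016022e-04,  1.13378153e+00]), 'contact_force': array([-0.72103879,  0.21198646,  3.46028477]), 'torque': array([-0.0864524 , -0.13571541, -0.07191297]), 'opening': 0.1174679644498726}
```

View pics/s4.png

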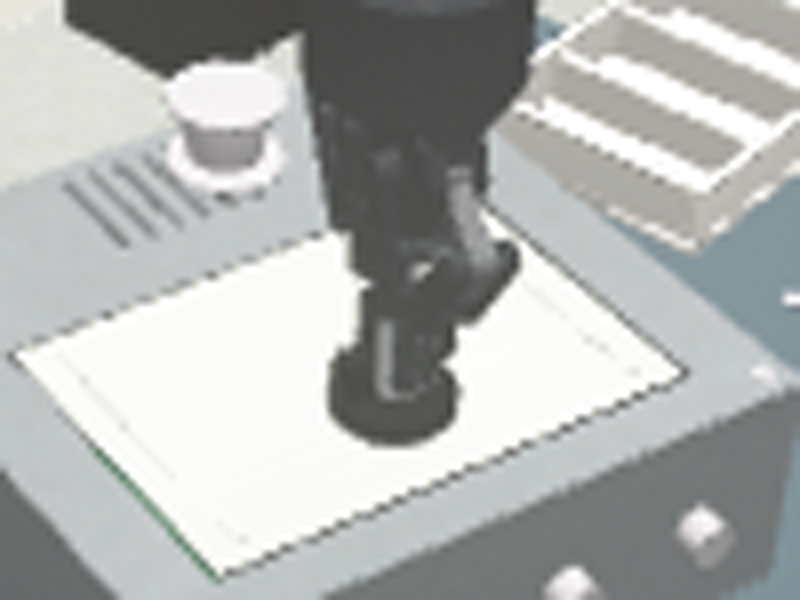

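The knob is gripped and the cover is flat. Now I press in stages.

Call:
drive_tool:
  increments:
    - {"x": 0, "y": 0, "z": 0.1, "ax": 0, "ay": 0, "az": 0, "fingers": 255}
    - {"x": 0, "y": 0, "z": 0.2, "ax": 0, "ay": 0, "az": 0, "fingers": 255}
    - {"x": 0, "y": 0, "z": 0.2, "ax": 0, "ay": 0, "az": 0, "fingers": 255}

```text
clock: 10.68
tcp_pos: [545.4, -108.0, 113.1]
eef_rot: [3.14, -0.0, 1.134]
contact_force: [-0.9, -0.8, 10.7]
opening: 0.121
```

Call:
drive_tool:
  increments:
    - {"x": 0, "y": 0, "z": 0.1, "ax": 0, "ay": 0, "az": 0, "fingers": 255}
    - {"x": 0, "y": 0, "z": 0.1, "ax": 0, "ay": 0, "az": 0, "fingers": 255}

```text
clock: 10.92
tcp_pos: [545.3, -108.0, 112.6]
eef_rot: [3.14, -0.0, 1.134]
contact_force: [-3.2, 0.5, 13.6]
opening: 0.117
```

Call:
drive_tool:
  increments:
    - {"x": 0, "y": 0, "z": 0.1, "ax": 0, "ay": 0, "az": 0, "fingers": 255}
    - {"x": 0, "y": 0, "z": 0.1, "ax": 0, "ay": 0, "az": 0, "fingers": 255}

```text
clock: 11.18
tcp_pos: [545.2, -108.0, 112.1]
eef_rot: [3.14, -0.0, 1.134]
contact_force: [-3.8, -0.1, 18.1]
opening: 0.118
```

```bash
python3 - <<'E'
from h import *
F=[]
for i in range(5):
  vision.grab_frame("top"); F.append(readout.get_state()["contact_force"])
print(np.mean(F,0),np.std(F,0)); s=readout.get_state(); print(s["tcp_pos"],s["torque"],s["clock"])
E
```

```text
[-3.90813131  0.18402446 17.82367552] [0.47847494 0.7619655  0.32997971]
[ 545.20250553 -108.00789793  112.13153578] [ 0.08766933  0.61275535 -0.0963603 ] 11.425
```

Call:
drive_tool:
  increments:
    - {"x": 0, "y": 0, "z": -0.02, "ax": 0, "ay": 0, "az": 0.1, "fingers": 255}
    - {"x": 0, "y": 0, "z": -0.02, "ax": 0, "ay": 0, "az": 0.2, "fingers": 255}
    - {"x": 0, "y": 0, "z": -0.02, "ax": 0, "ay": 0, "az": 0.3, "fingers": 255}
    - {"x": 0, "y": 0, "z": -0.02, "ax": 0, "ay": 0, "az": 0.3, "fingers": 255}

```text
clock: 11.92
tcp_pos: [545.1, -107.9, 112.2]
eef_rot: [3.14, -0.0, 0.833]
contact_force: [-3.2, 0.6, 17.3]
opening: 0.116
```

Force is steady, so I'll turn through the edge region.

Call:
drive_tool:
  increments:
    - {"x": 0, "y": 0, "z": 0, "ax": 0, "ay": 0, "az": 0.1, "fingers": 255}
    - {"x": 0, "y": 0, "z": 0, "ax": 0, "ay": 0, "az": 0.2, "fingers": 255}
    - {"x": 0, "y": 0, "z": 0, "ax": 0, "ay": 0, "az": 0.3, "fingers": 255}
    - {"x": 0, "y": 0, "z": 0, "ax": 0, "ay": 0, "az": 0.3, "fingers": 255}

```text
clock: 12.42
tcp_pos: [544.9, -107.9, 111.9]
eef_rot: [3.141, -0.0, 0.533]
contact_force: [-3.7, -0.3, 15.6]
opening: 0.117
```

```bash
python3 - <<'E'
from plant import readout
s=readout.get_state(); print(s["eef_rot"],s["contact_force"],s["torque"],s["opening"])
E
```

```text
[ 3.14094824e+00 -3.51520312e-04  5.33204624e-01] [-3.65654436 -0.30251292 15.56997248] [ 0.04086297  0.51344259 -0.07422508] 0.11703101367782968
```

Call:
drive_tool:
  increments:
    - {"x": 0, "y": 0, "z": 0.04, "ax": 0, "ay": 0, "az": 0.1, "fingers": 255}
    - {"x": 0, "y": 0, "z": 0.04, "ax": 0, "ay": 0, "az": 0.2, "fingers": 255}
    - {"x": 0, "y": 0, "z": 0.04, "ax": 0, "ay": 0, "az": 0.3, "fingers": 255}
    - {"x": 0, "y": 0, "z": 0.04, "ax": 0, "ay": 0, "az": 0.3, "fingers": 255}

```text
clock: 12.92
tcp_pos: [544.8, -107.7, 111.8]
eef_rot: [3.141, -0.001, 0.233]
contact_force: [-4.5, -0.2, 17.6]
opening: 0.113
```

Call:
drive_tool:
  increments:
    - {"x": 0, "y": 0, "z": 0, "ax": 0, "ay": 0, "az": 0.1, "fingers": 255}
    - {"x": 0, "y": 0, "z": 0, "ax": 0, "ay": 0, "az": 0.2, "fingers": 255}
    - {"x": 0, "y": 0, "z": 0, "ax": 0, "ay": 0, "az": 0.3, "fingers": 255}
    - {"x": 0, "y": 0, "z": 0, "ax": 0, "ay": 0, "az": 0.37, "fingers": 255}
    - {"x": 0, "y": 0, "z": 0, "ax": 0, "ay": 0, "az": 0.37, "fingers": 255}

```text
clock: 13.55
tcp_pos: [544.8, -107.6, 111.8]
eef_rot: [-3.141, -0.001, -0.137]
contact_force: [-4.3, 0.8, 17.9]
opening: 0.12
```

```bash
python3 - <<'E'
from plant import readout
s=readout.get_state(); print(s["eef_rot"],s["contact_force"],s["torque"],s["opening"])
E
```

```text
[-3.14145616e+00 -6.11922920e-04 -1.36590723e-01] [-4.27238666  0.79419829 17.89668158] [ 0.27037977  0.61500799 -0.03943813] 0.1197707426760218
```

The knob has turned 1.27 rad, to about 1.48. I'll ease off the press while still gripping.

Call:
drive_tool:
  increments:
    - {"x": 0, "y": 0, "z": -0.2, "ax": 0, "ay": 0, "az": 0, "fingers": 255}
    - {"x": 0, "y": 0, "z": -0.4, "ax": 0, "ay": 0, "az": 0, "fingers": 255}
    - {"x": 0, "y": 0, "z": -0.5, "ax": 0, "ay": 0, "az": 0, "fingers": 255}
    - {"x": 0, "y": 0, "z": -0.5, "ax": 0, "ay": 0, "az": 0, "fingers": 255}

```text
clock: 14.05
tcp_pos: [544.4, -107.5, 112.5]
eef_rot: [-3.141, 0.003, -0.136]
contact_force: [5.1, -0.9, -19.5]
opening: 0.112
```

The latch holds against a 20 N pull. I'll go back to neutral, open and withdraw.

Call:
drive_tool:
  increments:
    - {"x": 0, "y": 0, "z": 0.25, "ax": 0, "ay": 0, "az": 0, "fingers": 255}
    - {"x": 0, "y": 0, "z": 0.25, "ax": 0, "ay": 0, "az": 0, "fingers": 180}
    - {"x": 0, "y": 0, "z": 0.25, "ax": 0, "ay": 0, "az": 0, "fingers": 100}
    - {"x": 0, "y": 0, "z": 0.25, "ax": 0, "ay": 0, "az": 0, "fingers": 0}
    - {"x": 0, "y": 0, "z": 0.2, "ax": 0, "ay": 0, "az": 0, "fingers": 0}
    - {"x": 0, "y": 0, "z": -2, "ax": 0, "ay": 0, "az": 0, "fingers": 0}
    - {"x": 0, "y": 0, "z": -5, "ax": 0, "ay": 0, "az": 0, "fingers": 0}
    - {"x": 0, "y": 0, "z": -9, "ax": 0, "ay": 0, "az": 0, "fingers": 0}
    - {"x": -3, "y": -4, "z": -10, "ax": 0, "ay": 0, "az": 0, "fingers": 0}
    - {"x": -5, "y": -9, "z": -10, "ax": 0, "ay": 0, "az": 0, "fingers": 0}
    - {"x": -5, "y": -14, "z": -10, "ax": 0, "ay": 0, "az": 0, "fingers": 0}
    - {"x": -5, "y": -19, "z": -10, "ax": 0, "ay": 0, "az": 0, "fingers": 0}

```text
clock: 15.55
tcp_pos: [521.2, 88.5, 215.2]
eef_rot: [-3.141, -0.001, -0.137]
contact_force: [0.4, -0.0, -0.3]
opening: 0.997
```

```bash
python3 - <<'E'
from h import *
S=vision.grab_frame("side"); T=vision.grab_frame("top")
a=cv2.resize(S["frame"][130:205,240:340,::-1],(530,400),interpolation=2)
g=cv2.resize(T["frame"][165:195,275:305].mean(2).astype(np.float32),(270,270),interpolation=cv2.INTER_CUBIC)
g=np.clip((g-15)*5,0,255).astype(np.uint8)
g=cv2.copyMakeBorder(cv2.cvtColor(g,cv2.COLOR_GRAY2BGR),0,130,0,0,0); cv2.imwrite("pics/end.png",np.hstack([a,g]))
s=readout.get_state(); print(s["clock"],s["tcp_pos"],s["contact_force"],s["opening"])
E
```

```text
15.65 [521.83082432  91.49472091 215.04683002] [-0.36799764 -0.67698107  0.37289158] 1.0028429527750065
```

View pics/end.png

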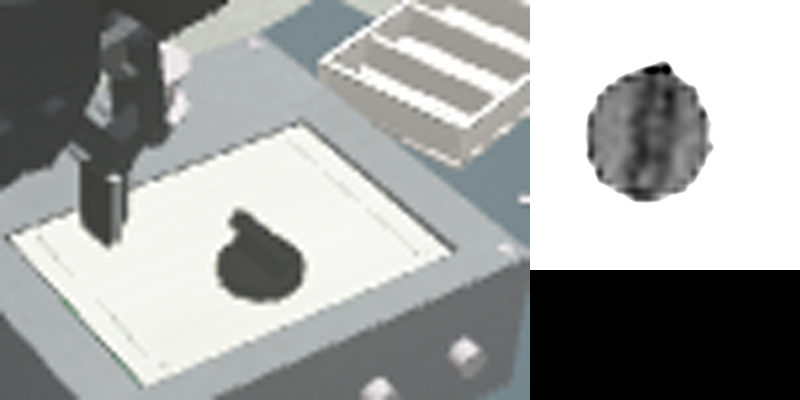

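The wing lies along the enclosure's x axis (about 1.5 rad), the cover is flush and the gripper is clear. I'm handing in.

```bash
python3 -c "
from plant import job,readout
print(job.sign_off(), readout.get_state()['contact_force'])"
```

```text
the job is handed in; nothing more can be done
the job is handed in; nothing more can be done
```

The cover is down on its seal and latched by the wing knob, and I handed the job in at about 15.7 s of the 51 s allowed. Sign-off gives no verdict, so the checks below are my own.

- **Lowering:** I pushed the cover down with closed fingertips until it met the seal at z ≈ 101 mm, with about 4 N on the tool. The wing was still at about 0.2 rad.
- **Pressing and turning:** I gripped the wing and turned it clockwise by 1.27 rad under 15.6–17.9 N of press. The highest single reading was 18.1 N on the knob, just before the turn, so the load on the seal itself should have been lower. The press dipped to 15.6 N around 0.8 rad, below the advised 17 N. I topped it up, and the tongue did not catch on the edge.
- **Latch test:** easing off while still gripping gave a pull of about 20 N, and the knob rose less than 1 mm. That means the tongue was holding behind the frame edge.
- **Last pictures:** the cover looks flush, the wing is at about 1.5 rad, and the gripper is clear with its contact force at noise level. I did not measure the cover angle or the positions of the other bench items at the end. I only know that the arm's path stayed clear of them.

One early move call was refused because its rows left out some keys. It moved nothing.

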